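Function test of the furnace stop button

ROBOT

A 6-joint arm with a two-finger parallel gripper is mounted at the origin on the work surface. World frame = base frame: x ahead of the robot, y to its left, z up, the work surface at z = 0. Lengths are in m, angles in rad, forces in N, time in s.
With the tool pointing down it reaches from about 0.325 to 0.85 m from the base axis. Payload 4.4 kg.
Tool frame: the origin (TCP) lies at the very end of the fingers, on their centre line; the grasp point (between the pads) lies 19 mm behind it; x points along the fingers, y is the direction in which the jaws open and shut, and the axes are right-handed (so a half turn about x gives the same grasp; the last joint's range is limited). The gripper opens to 94 mm and grips with 3 to 60 N. Pads are 16 mm wide; open, the fingers measure 119 mm over their backs; the gripper's body (75 mm by 177 mm) begins 78 mm behind the grasp point.
Start: joints at [-1.389, 0.207, 1.542, -0, 1.393, -0.15], TCP at [0.188, -0.543, 0.181] pointing down, gripper open.
Joint ranges: [-2.73, 2.73], [-0.86, 2.22], [0.23, 2.46], [-1.11, 4.25], [0.08, 2.63], [-2.82, 2.82]. Speed limits (rad/s): [2.79, 2.79, 3.14, 3.14, 3.14, 3.14].

INTERFACE

Orientations are given as a unit quaternion [w, x, y, z].
In Python, from station import get_obs, capture, finish_job gives the robot as it stands. The module is installed in compiled form; this text tells all that it offers.
- The arm moves only by the tool step_arm, never from a script. Its argument "plan" is a list of rows, each a list of 7 numbers: the shift along the tool's x, y, z in m, then the turn, a rotation vector about the tool's x, y, z in degrees, then the closure, from 0 (fully open) to 1 (shut). A call has 1 to 12 rows; each row is the pose to reach, as a shift and turn from the pose measured when the call began, along the tool's axes at that moment; what a row does not reach only later rows make up. A row lasts 1/10 s, in which the tool goes at most 50 mm and 8.59 degrees, less where a joint would pass 70% of its speed; a pose out of reach is approached as far as the arm can. A call with a gripper value outside its range is refused whole. The fingers move at their own pace and stop on an object; "grip_force" is the grip in N (left out, the last holds). Time passes only in rows, so rows that repeat a pose let the fingers close. It gives the time, the measured TCP pose, the force and the opening at its end, in the units of the state.
- get_obs(): the state, without advancing time (a new reading comes with each control period).
- capture(name): name is "scene" or "top" or "wrist"; returns a dict with "img" (384x512x3 uint8, blue, green, red), "fovy" (degrees; the focal length in pixels is half the picture's height over the tangent of half this angle, whatever the lens; pixels are square), "cx", "cy" (the principal point, pixels), "k1" (the pictures are not rectified: a ray, as slopes to the right and down, at radius r is drawn at 1 + k1 r^2 times it, then the intrinsics apply), "rvec" (rotation vector, rad) and "tvec" (3), from world to camera coordinates, as OpenCV has them; the wrist camera has in their place "tool_from_camera" (4x4, takes a point from camera to tool coordinates, whose origin is the TCP and whose axes are the tool frame's). Camera axes: x right, y down, z forward; pixel columns grow to the right and rows downward; lengths in m; the calibration is good to about 2 mm. A picture is of the moment at which its call begins: read the wrist's pose just before it. There is no depth.
- finish_job(): hands the job in, once; it reports no verdict.
The state is a dict: "clock": time; "q": joint angles; "joint_vel": joint speeds; "effort": joint torques, N m; "eef_pos": TCP position; "ee_rot": TCP orientation; "wrist_force": force on the tool from outside, world axes, zero at the start; "ft_torque": the same for the moment, N m; "gripper_width": opening from 0.0 (shut) to 1.0 (fully open).
Only numpy, scipy, OpenCV 4.12 (cv2) and the standard library are available. Lean on these libraries where they do the work, as an engineer would, in place of code of your own. Each camera call takes 0.05 s, during which the arm holds its last target. There are 200 camera calls.

TASK

Test the furnace's stop button, the mushroom head with a raised finger bar across its top: push it straight down until it latches and stays in, then take the bar and twist the head clockwise, seen from above, until it is free, and let it spring fully back up. Do not press the plain mushroom button on one of the other boxes.

Things in the scene. Friction and masses are not known exactly. Their poses are not given: they have to be found in the camera images.
- stop_grip (a point): Mid finger bar, 5 mm below its flat top, 22 mm above the mushroom; moves and turns with the head. x along the bar, y across it, z up. Dark mushroom 46 mm wide, upright, on a fixed grey box 84 x 84 x 70 mm; bar 42 long, 14 wide, 27 mm tall. Point is 125 mm over the bench when up. Other boxes, over 150 mm away in varying places: a plain mushroom; a small bar selector (30 x 12 mm) without mushroom.
- stop_press (a joint): How far the stop button is down, m: 0 up, 0.013 hard stop. A spring pushes it up (3 N at the top, 7 N at the bottom). Near 0.009 a catch snaps in (some 10 N to get past) and it then stays at about 0.009 when let go; pushing to 0.011 or 0.012 is sure to latch. It latches only while untwisted.
- stop_turn (a joint): Twist of the stop button's head about its upright axis, rad, growing clockwise seen from above: 0 at the start, hard stop 1.3. Slight friction (under 0.1 N m), no spring, stays where left. Past about 0.7 the catch is free and the head springs up 9 mm, unless held by the grip or by fingertips in its way; a twist of 1.0 is ample.
- start_button (a joint): The plain dark mushroom push button (46 mm wide, no bar) on one of the other two boxes: how far it is down, m: 0 up, 0.010 fully down. Not to be pressed.

How it is judged:
By the outcome, as a careful person would: the job done as asked, in the order asked, and still so for the second after the job is handed in, with the robot touching nothing.
It also fails if it takes over 35 s, if anything falls off the work surface, if the arm or the gripper's body presses on something with over 40 N, if the wrist force passes 120 N, or if a joint passes its speed limit or range.

## Working session

There is one attempt and no reset: what is moved stays moved. The work goes in short steps, Python scripts to look and compute and a tool call to move; the robot and the scene stay as the last step left them, time stands still between calls to the robot, and variables do not carry over. Pictures are saved under pics/ and viewed, on a budget of 10 in all, crops included, one or two more only if the job needs it, and the job is handed in when it is done.

Besides the shell and the picture viewer there is one more tool, called by a JSON object that holds its "name" and its "arguments". step_arm: Moves the arm, as the interface text tells. Its arguments: {"type":"object","properties":{"plan":{"type":"array"},"grip_force":{"type":"number"}},"required":["plan"]}

```bash
mkdir -p pics; cat > h.py <<'E'
import numpy as np, cv2
from scipy.spatial.transform import Rotation as R
from station import get_obs, capture
def rot(o):
    w,x,y,z=o["ee_rot"]; return R.from_quat([x,y,z,w]).as_matrix()
def shot(name,fn=None):
    o=get_obs(); c=capture(name)
    if fn: cv2.imwrite(fn,c["img"])
    if "rvec" in c:
        Rc=cv2.Rodrigues(np.array(c["rvec"],float))[0]; t=np.array(c["tvec"],float).ravel()
    else:
        T=np.array(c["tool_from_camera"]); Rw=rot(o)@T[:3,:3]; p=rot(o)@T[:3,3]+np.array(o["eef_pos"])
        Rc=Rw.T; t=-Rc@p
    f=c["img"].shape[0]/2/np.tan(np.radians(c["fovy"])/2)
    return dict(img=c["img"],R=Rc,t=t,f=f,cx=c["cx"],cy=c["cy"],k1=c["k1"])
def back(s,u,v,z):
    d=np.array([(u-s["cx"])/s["f"],(v-s["cy"])/s["f"]]); x=d.copy()
    for _ in range(20): x=d/(1+s["k1"]*(x@x))
    r=s["R"].T@np.array([x[0],x[1],1]); p=-s["R"].T@s["t"]
    return p+r*(z-p[2])/r[2]
E
python3 - <<'E'
from h import *
import pickle
for n in("scene","top"):
    s=shot(n,f"pics/{n}0.png"); pickle.dump(s,open(n+".pkl","wb")); print(n,s["f"],-s["R"].T@s["t"])
o=get_obs();print(o["clock"],rot(o))
E
```

```text
scene 497.3345817780008 [ 1.14330774 -0.35077647  1.0235214 ]
top 370.2241717352013 [0.34910366 0.0043668  0.95516389]
0.1 [[-3.61715206e-04  3.26661340e-01 -9.45141385e-01]
 [ 1.99187792e-03 -9.45139337e-01 -3.26661394e-01]
 [-9.99997951e-01 -2.00076465e-03 -3.08798240e-04]]
```

View pics/top0.png

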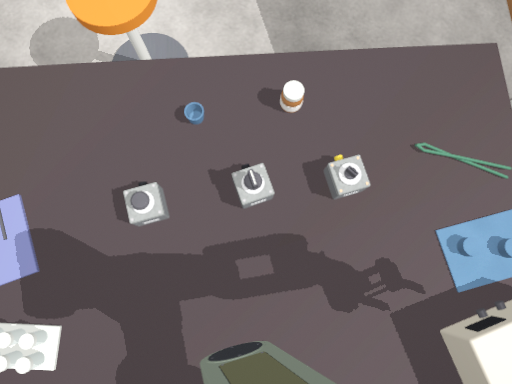

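View pics/scene0.png

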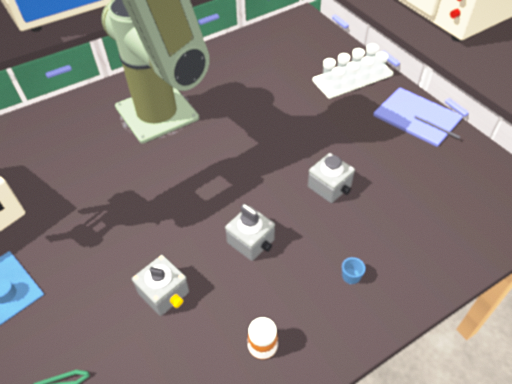

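The top view shows three boxes. The stop button with dark mushroom and bar is in the middle at about (252,180), the plain mushroom is on the left (142,202), and the selector is on the right (349,173).

```bash
python3 - <<'E'
from h import *
import pickle
s=pickle.load(open("top.pkl","rb"));c=pickle.load(open("scene.pkl","rb"))
print(back(s,254,182,.1),back(s,251,176,.13),back(s,142,201,.1),back(s,350,173,.09))
print(back(c,249,219,.1),back(c,249,213,.13))
a=cv2.resize(s["img"][150:220,215:295],None,fx=5,fy=5,interpolation=cv2.INTER_CUBIC)
b=cv2.resize(c["img"][190:265,210:290],None,fx=5,fy=5,interpolation=cv2.INTER_CUBIC)
h=max(a.shape[0],b.shape[0]);a=cv2.copyMakeBorder(a,0,h-a.shape[0],0,0,0)
cv2.imwrite("pics/crop.png",np.hstack([a,b]))
T=capture("wrist")["tool_from_camera"];print(np.round(T,3))
E
```

```text
[ 0.5478524  -0.01568426  0.1       ] [ 0.55539258 -0.00893182  0.13      ] [0.51702628 0.24928339 0.1       ] [ 0.55938638 -0.24893867  0.09      ]
[ 0.55759044 -0.01568472  0.1       ] [ 0.56252035 -0.01775136  0.13      ]
[[ 0.    -0.254  0.967 -0.203]
 [ 1.    -0.    -0.     0.002]
 [ 0.     0.967  0.254 -0.073]
 [ 0.     0.     0.     1.   ]]
```

View pics/crop.png

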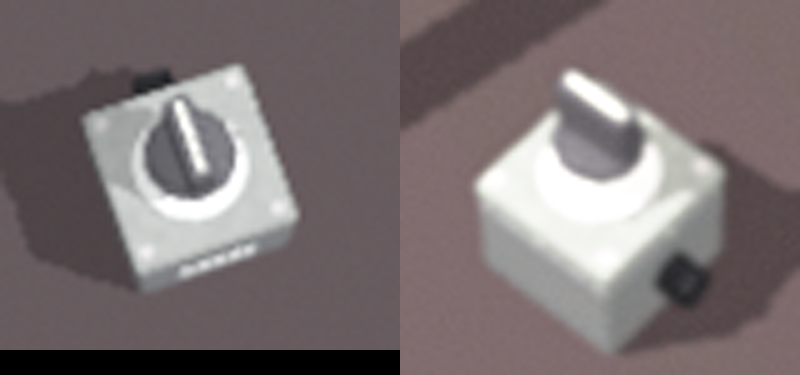

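The crops show the bar's light top running from (180,100) to (205,175) on the left (top camera), and from (568,76) to (625,117) on the right (scene camera). Next I compute both at z = 0.130.

```bash
python3 - <<'E'
from h import *
import pickle
s=pickle.load(open("top.pkl","rb"));c=pickle.load(open("scene.pkl","rb"))
for k,P in((s,[(215+180/5,150+98/5),(215+206/5,150+177/5)]),(c,[(210+167/5,190+75/5),(210+228/5,190+120/5)])):
    a,b=[back(k,*p,.13) for p in P];d=a-b
    print((a+b)/2,np.linalg.norm(d),np.degrees(np.arctan2(d[1],d[0])))
o=get_obs();Rt=rot(o);tgt=np.array([.556,-.015,.25]);print(Rt.T@(tgt-o["eef_pos"]),np.degrees(np.arctan2(Rt[1,1],Rt[0,1])))
E
```

```text
[ 0.55160353 -0.01466376  0.13      ] 0.03916210869023347 14.390301370089103
[ 0.55465727 -0.01162034  0.13      ] 0.03790992970967711 -165.5409341151687
[-0.06926187 -0.37865914 -0.52050582] -70.93164785118886
```

{"name": "step_arm", "arguments": {"plan": [[-0.05, -0.03, -0.04, 0, 0, 0, 0], [-0.055, -0.06, -0.08, 1, 0, 0, 0], [-0.06, -0.09, -0.12, 2, 0, 0, 0], [-0.06, -0.12, -0.16, 4.6, 0, 0, 0], [-0.065, -0.15, -0.2, 4.6, 0, 0, 0], [-0.069, -0.18, -0.24, 4.6, 0, 0, 0], [-0.069, -0.21, -0.28, 4.6, 0, 0, 0], [-0.069, -0.24, -0.325, 4.6, 0, 0, 0], [-0.069, -0.27, -0.37, 4.6, 0, 0, 0], [-0.069, -0.3, -0.41, 4.6, 0, 0, 0], [-0.069, -0.33, -0.45, 4.6, 0, 0, 0], [-0.069, -0.36, -0.5, 4.6, 0, 0, 0]]}}

```text
clock: 1.35
eef_pos: [0.5222, -0.0639, 0.2496]
ee_rot: [-0.089, -0.701, -0.09, 0.702]
wrist_force: [0.4, -0.6, -0.1]
gripper_width: 1.002
```

```bash
python3 - <<'E'
from h import *
o=get_obs();Rt=rot(o);tgt=np.array([.5545,-.013,.22]);print(o["clock"],o["eef_pos"],Rt.T@(tgt-o["eef_pos"]),np.degrees(np.arctan2(Rt[1,1],Rt[0,1])),o["q"])
E
```

```text
1.35 [ 0.52215668 -0.06389957  0.24955488] [ 0.02961749 -0.04114048 -0.04405238] -75.5105820731736 [-2.87321720e-01  5.58911423e-02  1.56905098e+00  1.34226737e-03
  1.51755856e+00  1.03051445e+00]
```

{"name": "step_arm", "arguments": {"plan": [[0.02, -0.035, -0.035, 0, 0, 0, 0], [0.03, -0.041, -0.044, 0, 0, 0, 0], [0.03, -0.041, -0.044, 0, 0, 0, 0]]}}

```text
clock: 1.65
eef_pos: [0.5532, -0.0112, 0.2165]
ee_rot: [-0.089, -0.699, -0.092, 0.703]
wrist_force: [0.4, -0.8, -0.4]
gripper_width: 0.998
```

```bash
python3 - <<'E'
from h import *
import pickle
s=shot("wrist","pics/w1.png");pickle.dump(s,open("w1.pkl","wb"))
o=get_obs();print(o["eef_pos"],np.round(rot(o),3).tolist())
x=cv2.projectPoints(np.array([[.554,-.013,.13]]),cv2.Rodrigues(s["R"])[0],s["t"],np.array([[s["f"],0,s["cx"]],[0,s["f"],s["cy"]],[0,0,1]]),np.array([s["k1"],0,0,0]))[0];print(x)
E
```

```text
[ 0.55328101 -0.01285286  0.21782128] [[-0.005, 0.252, -0.968], [0.001, -0.968, -0.252], [-1.0, -0.002, 0.004]]
[[[253.26038798 191.06255452]]]
```

View pics/w1.png

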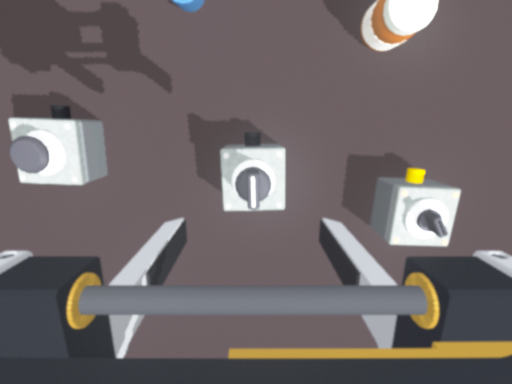

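The wrist view shows the bar's top running from (253,176) to (253,208), centred near (253,192). The predicted pixel was (253,191), and the bar lies parallel to the pads. I go down astride the bar with the fingertips just above the mushroom (z = 0.103).

{"name": "step_arm", "arguments": {"plan": [[0.04, 0, 0, 0, 0, 0, 0.3], [0.08, 0, 0, 0, 0, 0, 0.5], [0.1, 0, 0, 0, 0, 0, 0.5], [0.111, 0, -0.001, 0, 0, 0, 0.5], [0.111, 0, -0.001, 0, 0, 0, 0.5], [0.111, 0, -0.001, 0, 0, 0, 0.5]], "grip_force": 10}}

```text
clock: 2.3
eef_pos: [0.5548, -0.0136, 0.1085]
ee_rot: [-0.089, -0.701, -0.09, 0.702]
wrist_force: [0.7, -0.0, -0.3]
gripper_width: 0.528
```

```bash
python3 - <<'E'
from h import *
s=shot("wrist","pics/w2.png");o=get_obs();print(o["eef_pos"],o["wrist_force"],o["gripper_width"])
E
```

```text
[ 0.55525246 -0.0134422   0.10892021] [-0.37034667  0.24152777 -0.42011399] 0.5072190848741522
```

View pics/w2.png

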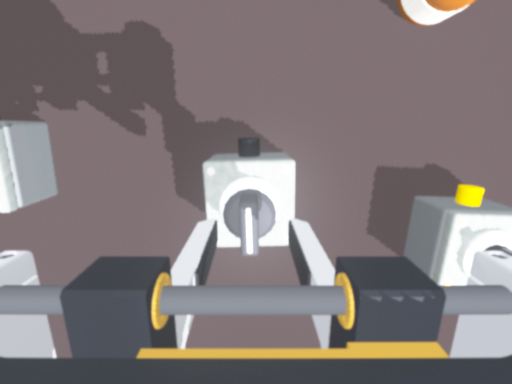

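```bash
python3 - <<'E'
from h import *
s=shot("wrist");o=get_obs();Rt=rot(o);print(s["cx"],s["cy"])
for u,v,z in((249,206,.13),(250,252,.13),(249,214,.103)):
    p=back(s,u,v,z);print(p,Rt.T@(p-o["eef_pos"]))
h=.0477/2
for y in(-h,0,h):
    P=o["eef_pos"]+Rt@np.array([0,y,0])
    print(cv2.projectPoints(P[None],cv2.Rodrigues(s["R"])[0],s["t"],np.array([[s["f"],0,s["cx"]],[0,s["f"],s["cy"]],[0,0,1]]),np.array([s["k1"],0,0,0]))[0].ravel())
cv2.imwrite("pics/c2.png",cv2.resize(s["img"][170:290,170:340],None,fx=4,fy=4,interpolation=cv2.INTER_CUBIC))
E
```

```text
252.4646755515537 194.00399247807331
[ 0.57151455 -0.00820273  0.13      ] [-0.02102647 -0.00083181 -0.01688495]
[ 0.53743181 -0.01766488  0.13      ] [-0.02100569 -0.0002361   0.01848185]
[ 0.55669016 -0.01161317  0.103     ] [ 0.00598293 -0.00123631 -0.0016954 ]
[220.36407242 218.50087106]
[250.47286148 218.48876935]
[280.5865491  218.47303756]
```

View pics/c2.png

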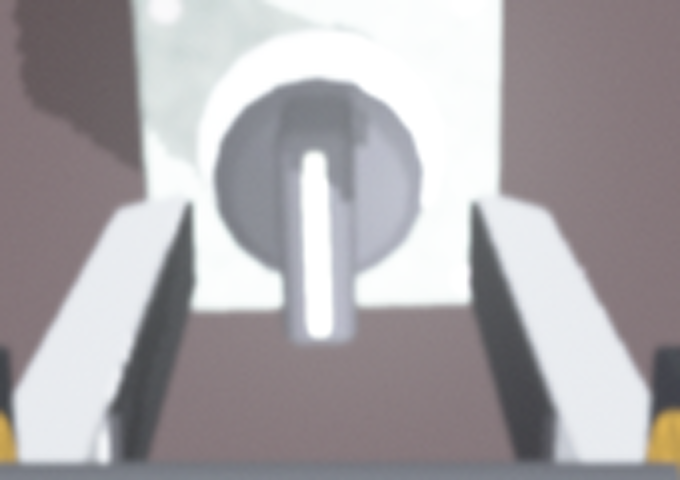

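The crop shows the bar at about u = 250 and the middle of the fingers at about 252.8. That is roughly 1.5–2 mm towards tool -y, so I correct for it, drop 2 mm and grip.

{"name": "step_arm", "arguments": {"plan": [[0.002, -0.0015, 0, 0, 0, 0, 0.6], [0.002, -0.0015, 0, 0, 0, 0, 0.75], [0.002, -0.0015, 0, 0, 0, 0, 1], [0.002, -0.0015, 0, 0, 0, 0, 1], [0.002, -0.0015, 0, 0, 0, 0, 1], [0.002, -0.0015, 0, 0, 0, 0, 1]], "grip_force": 25}}

```text
clock: 3.0
eef_pos: [0.5549, -0.0117, 0.1069]
ee_rot: [-0.089, -0.701, -0.09, 0.702]
wrist_force: [0.3, 0.2, 0.1]
gripper_width: 0.028
```

```bash
python3 - <<'E'
from h import *
o=get_obs();print(o["eef_pos"],o["wrist_force"],o["ft_torque"],o["gripper_width"]*94)
E
```

```text
[ 0.55490858 -0.01169702  0.10691236] [0.34148548 0.17956819 0.06931958] [ 0.03612568 -0.03578732 -0.00038664] 2.6190191417205178
```

The width is 2.6 mm, so the fingers don't seem to be holding the 14 mm bar. I look again.

```bash
python3 - <<'E'
from h import *
s=shot("wrist");c=shot("scene");t=shot("top");o=get_obs();print(o["gripper_width"],o["clock"])
a=cv2.resize(s["img"][150:300,170:340],(454,400));b=cv2.resize(c["img"][170:270,200:300],(346,346),interpolation=cv2.INTER_CUBIC)
b=cv2.copyMakeBorder(b,0,54,0,0,0)
cv2.imwrite("pics/c3.png",np.hstack([a,b]))
E
```

```text
0.002165702164513615 3.15
```

View pics/c3.png

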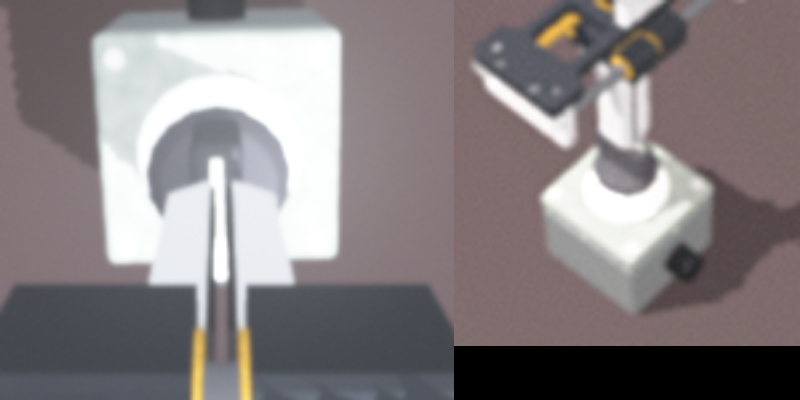

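The picture shows the fingers on both sides of the bar, whose white top runs from (217,158) to (220,280) between them. The gap is plainly not shut, so the width reading looks unreliable. I test this with a 3 mm push: a spring force of about 3–4 N means the bar is held.

{"name": "step_arm", "arguments": {"plan": [[0.001, 0, 0, 0, 0, 0, 1], [0.002, 0, 0, 0, 0, 0, 1], [0.003, 0, 0, 0, 0, 0, 1], [0.003, 0, 0, 0, 0, 0, 1]], "grip_force": 30}}

```text
clock: 3.55
eef_pos: [0.5552, -0.0118, 0.1044]
ee_rot: [-0.089, -0.701, -0.09, 0.702]
wrist_force: [-0.3, 0.8, 3.3]
gripper_width: 0.002
```

There is 3.3 N upward after about 2.5 mm, so the bar is gripped and the width reading is wrong. Now the push to about 12 mm in total (z ≈ 0.095).

{"name": "step_arm", "arguments": {"plan": [[0.002, 0, 0, 0, 0, 0, 1], [0.004, 0, 0, 0, 0, 0, 1], [0.006, 0, 0, 0, 0, 0, 1], [0.008, 0, 0, 0, 0, 0, 1], [0.0092, 0, 0, 0, 0, 0, 1], [0.0092, 0, 0, 0, 0, 0, 1], [0.0092, 0, 0, 0, 0, 0, 1]]}}

```text
clock: 4.25
eef_pos: [0.5553, -0.0118, 0.0959]
ee_rot: [-0.089, -0.701, -0.09, 0.701]
wrist_force: [-2.5, 0.7, 5.3]
gripper_width: 0.002
```

{"name": "step_arm", "arguments": {"plan": [[0.0012, 0, 0, 0, 0, 0, 1], [0.0012, 0, 0, 0, 0, 0, 1], [0.0012, 0, 0, 0, 0, 0, 1]]}}

```text
clock: 4.55
eef_pos: [0.5553, -0.0119, 0.0954]
ee_rot: [0.09, 0.701, 0.09, -0.701]
wrist_force: [-1.6, 0.9, 5.6]
gripper_width: 0.005
```

{"name": "step_arm", "arguments": {"plan": [[0, 0, 0, 0, 0, 0, 0.6], [0, 0, 0, 0, 0, 0, 0.6], [0, 0, 0, 0, 0, 0, 0.6], [-0.006, 0, 0, 0, 0, 0, 0.6], [-0.012, 0, 0, 0, 0, 0, 0.6], [-0.015, 0, 0, 0, 0, 0, 0.6], [-0.015, 0, 0, 0, 0, 0, 0.6]]}}

```text
clock: 5.25
eef_pos: [0.5557, -0.0117, 0.1109]
ee_rot: [0.09, 0.702, 0.09, -0.701]
wrist_force: [1.5, 0.6, 1.2]
gripper_width: 0.398
```

```bash
python3 - <<'E'
from h import *
s=shot("wrist");o=get_obs();print(o["eef_pos"],o["wrist_force"],o["gripper_width"],o["clock"])
c=shot("scene")
def pr(P):return cv2.projectPoints(np.array([P]),cv2.Rodrigues(s["R"])[0],s["t"],np.array([[s["f"],0,s["cx"]],[0,s["f"],s["cy"]],[0,0,1]]),np.array([s["k1"],0,0,0]))[0].ravel()
d=np.array([np.cos(.251),np.sin(.251),0])*.021
m=np.array([.5545,-.012,.13])
for z in(.13,.121): m[2]=z; print(z,pr(m+d),pr(m-d))
a=cv2.resize(s["img"][150:300,170:340],(454,400));b=cv2.resize(c["img"][170:270,200:300],(346,346),interpolation=cv2.INTER_CUBIC)
cv2.imwrite("pics/c4.png",np.hstack([a,cv2.copyMakeBorder(b,0,54,0,0,0)]))
E
```

```text
[ 0.55540088 -0.01164329  0.11056248] [-0.16157212 -0.09759103 -0.70582138] 0.40102680757241105 5.3
0.13 [250.56238431 201.38533032] [250.49836208 255.51146036]
0.121 [250.65068887 197.9756278 ] [250.5847625  250.04571588]
```

View pics/c4.png

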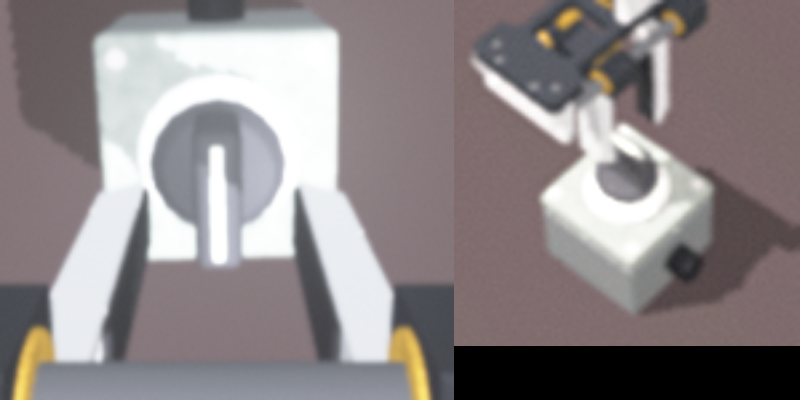

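The near end of the bar's top is at row 265/2.67+150 ≈ 249.4. The prediction was 250 if latched and 255.5 if up, and the mushroom also looks smaller and lower, so it is latched. I go down again, grip, and twist clockwise (+ about tool x).

{"name": "step_arm", "arguments": {"plan": [[0.006, 0, 0, 0, 0, 0, 0.6], [0.012, 0, 0, 0, 0, 0, 0.6], [0.012, 0, 0, 0, 0, 0, 0.8], [0.012, 0, 0, 0, 0, 0, 1], [0.012, 0, 0, 0, 0, 0, 1], [0.012, 0, 0, 0, 0, 0, 1], [0.012, 0, 0, 0, 0, 0, 1]]}}

```text
clock: 6.05
eef_pos: [0.5554, -0.0117, 0.0986]
ee_rot: [0.09, 0.702, 0.09, -0.701]
wrist_force: [0.1, 0.5, -0.7]
gripper_width: 0.019
```

{"name": "step_arm", "arguments": {"plan": [[0, 0, 0, 6, 0, 0, 1], [0, 0, 0, 12, 0, 0, 1], [0, 0, 0, 18, 0, 0, 1], [0, 0, 0, 24, 0, 0, 1], [0, 0, 0, 30, 0, 0, 1], [0, 0, 0, 30, 0, 0, 1]]}}

```text
clock: 6.65
eef_pos: [0.5555, -0.0117, 0.0987]
ee_rot: [-0.095, 0.701, -0.095, -0.701]
wrist_force: [0.3, -0.6, -0.3]
gripper_width: 0.006
```

```bash
python3 - <<'E'
from h import *
o=get_obs();Rt=rot(o);print(o["eef_pos"],o["wrist_force"],o["ft_torque"],np.degrees(np.arctan2(Rt[1,1],Rt[0,1])),o["q"],o["clock"])
E
```

```text
[ 0.55551949 -0.01173332  0.09871043] [ 0.34592932 -0.59937712 -0.26916696] [0.00269508 0.01716177 0.00086767] -105.42476800509884 [-1.77135562e-01  2.46692142e-01  1.67198453e+00  4.02832242e-04
  1.22239425e+00  1.66273643e+00] 6.65
```

{"name": "step_arm", "arguments": {"plan": [[0, 0, 0, 6, 0, 0, 1], [0, 0, 0, 12, 0, 0, 1], [0, 0, 0, 18, 0, 0, 1], [0, 0, 0, 24, 0, 0, 1], [0, 0, 0, 30, 0, 0, 1], [0, 0, 0, 32, 0, 0, 1], [0, 0, 0, 32, 0, 0, 1]]}}

```text
clock: 7.35
eef_pos: [0.5556, -0.0118, 0.0988]
ee_rot: [-0.284, 0.648, -0.283, -0.647]
wrist_force: [-0.3, 0.7, 0.3]
gripper_width: 0.004
```

```bash
python3 - <<'E'
from h import *
s=shot("wrist","pics/w5.png")
o=get_obs();Rt=rot(o);print(o["eef_pos"],o["wrist_force"],o["ft_torque"],np.degrees(np.arctan2(Rt[1,1],Rt[0,1])),o["clock"])
E
```

```text
[ 0.5555978  -0.01174894  0.09881647] [-0.48560288 -0.14772137 -0.42604494] [0.11315569 0.03859207 0.0112185 ] -137.28544667189473 7.4
```

View pics/w5.png

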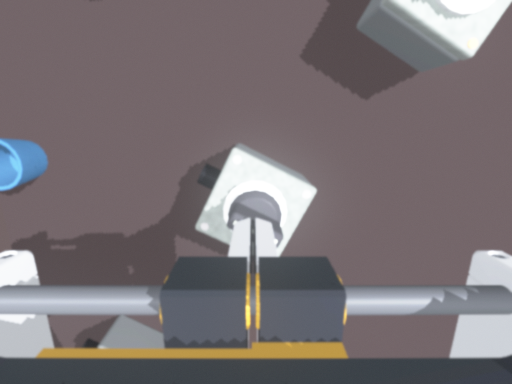

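The fingers now look shut, with only a dark line between them at (253,230), and the bar is hidden. I need a closer look from two cameras before doing anything.

```bash
python3 - <<'E'
from h import *
s=shot("wrist");c=shot("scene")
a=cv2.resize(s["img"][170:270,200:300],(400,400),interpolation=cv2.INTER_CUBIC);b=cv2.resize(c["img"][170:270,200:300],(400,400),interpolation=cv2.INTER_CUBIC)
cv2.imwrite("pics/c6.png",np.clip(np.hstack([a,b])*1.3,0,255).astype("uint8"))
E
```

```text
(no output)
```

View pics/c6.png

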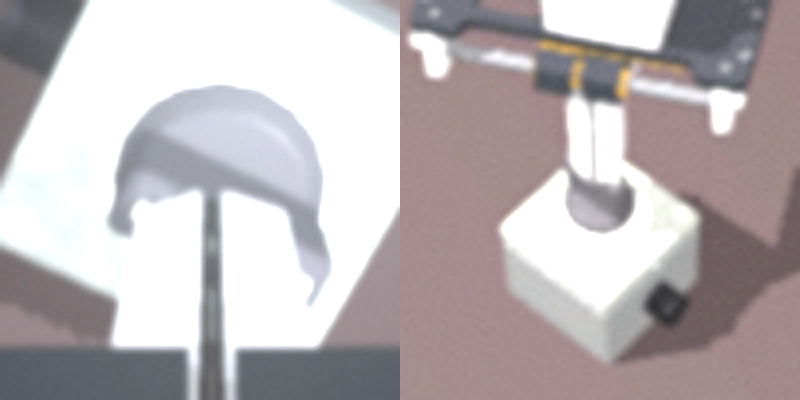

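The bar's ends stick out at about (125,230) and (320,285), so it still has its old orientation. The shut fingers are above the bar, not around it. The finger spread in the pictures also puts the real fingertips about 20 mm higher than the reported TCP. So I pressed the bar's top with shut fingertips, which was harmless and did latch it, and my twist turned in the air. I lift, open, turn back, and go down about 20 mm lower with the jaws wider than the mushroom.

{"name": "step_arm", "arguments": {"plan": [[-0.012, 0, 0, 0, 0, 0, 0.5], [-0.02, 0, 0, -6, 0, 0, 0.35], [-0.02, 0, 0, -14, 0, 0, 0.35], [-0.02, 0, 0, -22, 0, 0, 0.35], [-0.02, 0, 0, -30, 0, 0, 0.35], [-0.02, 0, 0, -38, 0, 0, 0.35], [-0.02, 0, 0, -46, 0, 0, 0.35], [-0.02, 0, 0, -54, 0, 0, 0.35], [-0.02, 0, 0, -62, 0, 0, 0.35], [-0.02, 0, 0, -62, 0, 0, 0.35]]}}

```text
clock: 8.5
eef_pos: [0.556, -0.0118, 0.1198]
ee_rot: [0.091, 0.702, 0.09, -0.701]
wrist_force: [-0.1, -0.0, 0.7]
gripper_width: 0.65
```

{"name": "step_arm", "arguments": {"plan": [[0.008, 0, 0, 0, 0, 0, 0.35], [0.016, 0, 0, 0, 0, 0, 0.35], [0.024, 0, 0, 0, 0, 0, 0.35], [0.03, 0, 0, 0, 0, 0, 0.35], [0.036, 0, 0, 0, 0, 0, 0.35], [0.039, 0, 0, 0, 0, 0, 0.35], [0.041, 0, 0, 0, 0, 0, 0.35], [0.041, 0, 0, 0, 0, 0, 0.35]]}}

```text
clock: 9.3
eef_pos: [0.556, -0.0118, 0.0786]
ee_rot: [0.09, 0.702, 0.09, -0.701]
wrist_force: [-0.7, 0.0, 0.1]
gripper_width: 0.651
```

```bash
python3 - <<'E'
from h import *
s=shot("wrist");c=shot("scene")
o=get_obs();Rt=rot(o);print(o["eef_pos"],o["wrist_force"],o["gripper_width"],np.degrees(np.arctan2(Rt[1,1],Rt[0,1])),o["clock"])
a=cv2.resize(s["img"][170:290,190:310],(400,400),interpolation=cv2.INTER_CUBIC);b=cv2.resize(c["img"][170:270,200:300],(400,400),interpolation=cv2.INTER_CUBIC)
cv2.imwrite("pics/c7.png",np.hstack([a,b]))
E
```

```text
[ 0.55636897 -0.01187471  0.07905208] [ 0.62332417 -0.18424273  0.89075075] 0.648271169872333 -75.30706736259428 9.4
```

View pics/c7.png

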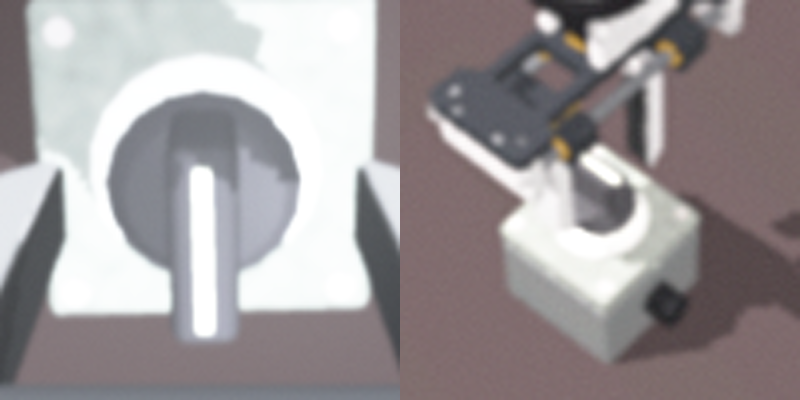

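The bar is untwisted and still down. It lies between the jaws, its centre at 205 against 209 for the finger middle in the crop, about 1 mm off. The scene view shows the fingertips reaching mushroom height without touching. I grip.

{"name": "step_arm", "arguments": {"plan": [[0, -0.001, 0, 0, 0, 0, 0.6], [0, -0.001, 0, 0, 0, 0, 0.75], [0, -0.001, 0, 0, 0, 0, 1], [0, -0.001, 0, 0, 0, 0, 1], [0, -0.001, 0, 0, 0, 0, 1], [0, -0.001, 0, 0, 0, 0, 1]], "grip_force": 25}}

```text
clock: 10.0
eef_pos: [0.5561, -0.0109, 0.0791]
ee_rot: [0.091, 0.702, 0.09, -0.7]
wrist_force: [0.2, 1.6, 0.3]
gripper_width: 0.175
```

The width is 16 mm, so the bar is held. Now the twist.

{"name": "step_arm", "arguments": {"plan": [[0, 0, 0, 6, 0, 0, 1], [0, 0, 0, 12, 0, 0, 1], [0, 0, 0, 18, 0, 0, 1], [0, 0, 0, 24, 0, 0, 1], [0, 0, 0, 24, 0, 0, 1]]}}

```text
clock: 10.5
eef_pos: [0.5561, -0.0118, 0.0793]
ee_rot: [-0.057, 0.706, -0.058, -0.704]
wrist_force: [-0.6, -2.7, 1.6]
gripper_width: 0.148
```

```bash
python3 - <<'E'
from h import *
o=get_obs();Rt=rot(o);print(o["eef_pos"],o["wrist_force"],o["ft_torque"],o["gripper_width"]*94,np.degrees(np.arctan2(Rt[1,1],Rt[0,1])))
E
```

```text
[ 0.55610434 -0.0118187   0.07925848] [-0.55639406 -2.71252432  1.59135921] [-0.56372818  0.22672231 -0.01698889] 13.901086691943776 -99.29179117789062
```

{"name": "step_arm", "arguments": {"plan": [[0, 0, 0, 6, 0, 0, 1], [0, 0, 0, 12, 0, 0, 1], [0, 0, 0, 18, 0, 0, 1], [0, 0, 0, 24, 0, 0, 1], [0, 0, 0, 30, 0, 0, 1], [0, 0, 0, 36, 0, 0, 1], [0, 0, 0, 38, 0, 0, 1], [0, 0, 0, 38, 0, 0, 1]]}}

```text
clock: 11.3
eef_pos: [0.5551, -0.0136, 0.0799]
ee_rot: [-0.281, 0.649, -0.284, -0.647]
wrist_force: [-4.5, -4.2, 5.7]
gripper_width: 0.146
```

The 5.7 N upward force shows that the catch is free and the grip is holding the head down. I rise with it, open, and back away upward.

{"name": "step_arm", "arguments": {"plan": [[-0.003, 0, 0, 0, 0, 0, 1], [-0.006, 0, 0, 0, 0, 0, 1], [-0.008, 0, 0, 0, 0, 0, 1], [-0.008, 0, 0, 0, 0, 0, 0.5], [-0.008, 0, 0, 0, 0, 0, 0.4], [-0.008, 0, 0, 0, 0, 0, 0.4], [-0.008, 0, 0, 0, 0, 0, 0.4], [-0.03, 0, 0, 0, 0, 0, 0.4], [-0.06, 0, 0, 0, 0, 0, 0.4], [-0.1, 0, 0, 0, 0, 0, 0.4], [-0.14, 0, 0, 0, 0, 0, 0.4], [-0.14, 0, 0, 0, 0, 0, 0.4]]}}

```text
clock: 12.5
eef_pos: [0.5598, -0.0135, 0.2274]
ee_rot: [-0.282, 0.654, -0.283, -0.643]
wrist_force: [1.2, 0.4, 0.6]
gripper_width: 0.599
```

```bash
python3 - <<'E'
from h import *
s=shot("wrist");c=shot("scene")
o=get_obs();print(o["eef_pos"],o["wrist_force"],o["gripper_width"],o["clock"])
a=cv2.resize(s["img"][140:240,200:300],(400,400),interpolation=cv2.INTER_CUBIC);b=cv2.resize(c["img"][190:265,210:285],(400,400),interpolation=cv2.INTER_CUBIC)
cv2.imwrite("pics/c8.png",np.hstack([a,b]))
for z in(.13,.121):
  d=np.array([np.cos(-.82),np.sin(-.82),0])*.019
  m=np.array([.554,-.012,z])
  for n,k in(("w",s),("s",c)):
    p=cv2.projectPoints(np.array([m+d,m-d]),cv2.Rodrigues(k["R"])[0],k["t"],np.array([[k["f"],0,k["cx"]],[0,k["f"],k["cy"]],[0,0,1]]),np.array([k["k1"],0,0,0]))[0].reshape(2,2)
    off,sc=(((200,140),4) if n=="w" else ((210,190),400/75))
    print(z,n,((p-off)*sc).round().tolist())
E
```

```text
[ 0.55598175 -0.01294802  0.22119462] [-0.24390362 -0.83817239  0.61658375] 0.5999241371377181 12.6
0.13 w [[220.0, 159.0], [220.0, 287.0]]
0.13 s [[197.0, 138.0], [220.0, 69.0]]
0.121 w [[220.0, 153.0], [220.0, 278.0]]
0.121 s [[198.0, 151.0], [221.0, 82.0]]
```

View pics/c8.png

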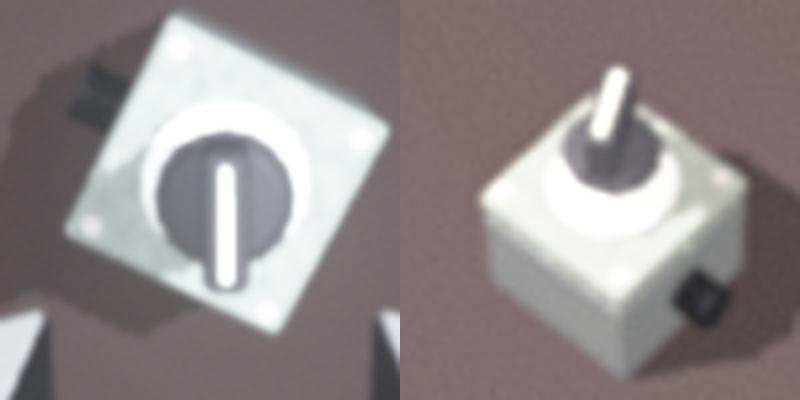

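The head is turned about 62°. Its bar top runs from (197,138) to (220,68) in the scene crop, exactly where z = 0.130 predicts (a latched bar would be about 13 px lower). The gripper is clear, so I hand the job in.

```bash
python3 -c "
from station import *
print(finish_job())"
```

```text
the job is handed in; nothing more can be done
None
```

The stop button was pressed until it latched, then twisted about 62° clockwise by its bar. It sprang back fully up, and I handed the job in at about 12.6 s on the robot's clock.

- **Latched:** after I let go and backed off, the wrist picture put the bar at its latched height (row 249 against 250 predicted; 255.5 would mean up).
- **Freed and up:** at the end of the twist, the wrist sensor read 5.7 N upward, so the catch was free. After release, the scene picture put the bar's top at the full-up height of 0.130 m. The gripper was clear, with the wrist force under about 1 N.
- **Plain mushroom button:** the gripper never went near it.

**What disagreed:** the real fingertips seem to sit about 20 mm higher than the reported TCP. My first "grip" therefore closed above the bar, so the press was made with the shut fingertips on the bar's top. My first twist turned in the air without touching anything. I wrongly doubted the gripper width reading at that point; it was correct. I then turned back, went down about 20 mm lower and gripped the bar properly (13.9 mm measured, 14 mm given) for the real twist.

I viewed 12 pictures, two over the budget.

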